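Clamp a glued sign blank in the screw press

TASK

Slide the glued wooden blank along the bed of the small screw press until it is fully home against the stop at the back. Then keep turning the T-handle clockwise until the pad clamps the blank firmly, at about 0.75 N m on the handle (0.45 N m turns it while it is still free) and never over 0.9, and leave it clamped. Leave the other things on the table where they are.

Things in the scene. Friction and masses are not known exactly. Their poses are not given: they have to be found in the camera images.
- press: grey steel screw press, bolted down. Origin: on the table under the vertical screw axis; z up. Its +x is the way the blank slides in. Two 22 mm columns at y = +-65 mm carry a crosshead, 50 mm (x) by 165 mm (y), top 145 mm above the table, collar to 153 mm. Below it hangs a 40 x 40 mm steel pad on a stiff spring, which does not turn; its height over the blank is not known
- stop (a point): centre of the face of the stop plate (70 mm high) that closes the bed, 35 mm beyond the screw axis along the press's +x. The bed is a straight channel from here to its open mouth, 210 mm back along -x; 48 mm wide inside, side walls 8 mm thick and 40 mm high
- screw (a point): the point on the screw axis at the height of the handle's bar, 188 mm above the table. Turning the handle takes a steady 0.45 N m (6 N at the balls) while the pad is free; once the pad bears on the blank this grows by about 0.2 N m for each rad turned. The right clamping is at about 0.75 N m (10 N at the balls)
- ball_a (a point): centre of one ball end of the handle, a black ball 24 mm across, 78 mm from the screw axis and 188 mm above the table
- ball_b (a point): centre of the opposite, identical ball end
- handle (a joint): T-handle on top of the press: a level round bar 14 mm thick and 150 mm long, a ball at each end, a 32 mm hub in the middle, turning about the screw axis at constant height. The value (rad) grows as it turns clockwise seen from above, which lowers the pad 20 mm a turn. Some 0.8 to 1.5 turns are needed in all. It stays where it is left
- blank_center (a point): centre of the wooden blank: a light and a darker board glued together, 150 x 44 x 26 mm, 0.1 to 0.2 kg, lying in the bed with its long side (its x) along the press's x, 2 mm free on either side, standing out towards the mouth. Home against the stop, this point lies at x = -40 mm of the press
- blank: the same blank; origin at the centre of its underside
- liner: plywood strip lying in the channel under the blank, 205 x 46 x 20 mm, fixed; origin at the centre of its underside. Its height differs from job to job: its top is 30 to 36 mm above the table, so the channel's walls stand 4 to 10 mm above it
- glue: bystander: white glue bottle, 48 mm across, 130 mm tall, standing beside the press; origin at the centre of its underside
- clip_tub: bystander: small grey bowl, 68 mm across, 40 mm tall, beside the press's bed; origin at the centre of its underside
- phone: bystander: black phone lying flat, 150 x 72 x 9 mm; origin at the centre of its underside
- cup: bystander: tapered plastic cup, 84 mm across the rim, 110 mm tall; origin at the centre of its underside
- pen_tin: bystander: open metal tin with pens, 190 x 90 x 30 mm; origin at the centre of its underside
- shells: bystander: short stack of metal badge shells, 58 mm across, 24 mm tall; origin at the centre of its underside

How it is judged (in metres and radians):
On the way, in this order (a step that is already met when the one before it is completed fails the run):
1. the blank is home against the stop (x of blank_center in the frame of press between -0.043 and -0.036 m), for 0.2 s.
2. the pad clamps the blank, still home (all of step 1 and contact force between liner and blank above 50 N), for 0.2 s.
At the end, for the whole second after the job is handed in: the blank is home (its centre 36 to 43 mm before the screw axis along the bed), pressed onto the liner with more than 50 N, which is about 0.6 N m on the handle, and the handle is at rest and released (all of step 2 and velocity of joint handle between -0.05 and 0.05 rad/s); the robot touches nothing.
It fails at once if the blank is overpressed: more than 160 N on it (about 0.95 N m on the handle) (contact force between liner and blank above 160 N).
It fails at once if another thing on the table is pushed over or moved by more than 30 mm (distance of any of glue, clip_tub, phone, cup, pen_tin, shells from where it was at the start of the episode above 0.03 m or angle between any of glue, clip_tub, phone, cup, pen_tin, shells's own z axis and vertical above 0.5 rad).
It also fails if it takes over 72 s, if anything falls off the work surface, if the arm or the gripper's body presses on something with over 40 N, if the wrist force passes 120 N, or if a joint passes its speed limit or range.

ROBOT

A 7-joint arm with a two-finger parallel gripper is mounted at the origin on the work surface. World frame = base frame: x ahead of the robot, y to its left, z up, the work surface at z = 0. Lengths are in mm, angles in rad, forces in N, time in s.
With the tool pointing down it reaches from about 400 to 875 mm from the base axis. Payload 4.4 kg.
Tool frame: the origin (TCP) lies at the very end of the fingers, on their centre line; the grasp point (between the pads) lies 19 mm behind it; z points along the fingers, y is the direction in which the jaws open and shut (so a half turn about z gives the same grasp; the last joint's range is limited). The gripper opens to 85 mm and grips with 20 to 120 N. Pads are 22 mm wide; open, the fingers measure 114 mm over their backs; the gripper's body (76 mm by 85 mm) begins 54 mm behind the grasp point. The pads swing forward as they close: fully open they stand 13 mm farther back than shut.
Start: joints at [1.177, 0.628, 0.038, 1.517, -0.027, 0.996, -0.02], TCP at [209.302, -615.394, 231.313] pointing down, gripper open.
Joint ranges: [-3.06, 3.06], [-0.37, 2.12], [-1.25, 1.32], [0.18, 2.47], [-1.1, 4.24], [0.23, 1.98], [-2.94, 2.94]. Speed limits (rad/s): [2.57, 2.57, 3.14, 3.14, 3.14, 3.14, 3.14].

INTERFACE

Orientations are given as [roll, pitch, yaw] about the fixed x, y, z axes, in that order (R = Rz(yaw) Ry(pitch) Rx(roll)).
In Python, from cell import ctrl gives the robot as it stands. The module is installed in compiled form; this text tells all that it offers.
- The arm moves only by the shell command python3 -m jog 'ROWS'. ROWS is text: rows parted by semicolons, each of 7 numbers parted by spaces: the shift along the tool's x, y, z in mm, then the turn, a rotation vector about the tool's x, y, z in degrees, then the opening, from -1 (shut) to 1 (fully open). In form: x y z wx wy wz claw; .... A call has 1 to 8 rows; each row is the pose to reach, as a shift and turn from the pose commanded when the call began, along the tool's axes at that moment; what a row does not reach only later rows make up. A row lasts 1/8 s, in which the tool goes at most 62.5 mm and 10.7 degrees, less where a joint would pass 70% of its speed; a pose out of reach is approached as far as the arm can. A call with a gripper value outside its range is refused whole. The fingers move at their own pace and stop on an object; the grip force is fixed at half the most. Time passes only in rows, so rows that repeat a pose let the fingers close. It gives the time, the measured TCP pose, the force and the opening at its end, in the units of the state.
- ctrl.read_state(): the state, without advancing time (a new reading comes with each control period).
- ctrl.get_image(name): name is "scene" or "top" or "wrist"; returns a dict with "image" (384x512x3 uint8, red, green, blue), "z_map" (384x512 float32, mm along the optical axis (not along the pixel's ray), 0 where there is no reading), "vertical_fov" (degrees; the focal length in pixels is half the picture's height over the tangent of half this angle, whatever the lens; pixels are square), "cx", "cy" (the principal point, pixels), "extrinsics" (4x4, takes a point from world to camera coordinates); the wrist camera has in their place "hand_eye" (4x4, takes a point from camera to tool coordinates, whose origin is the TCP and whose axes are the flange's). Camera axes: x right, y down, z forward; pixel columns grow to the right and rows downward; lengths in mm; the calibration is good to about 2 mm. A picture is of the moment at which its call begins: read the wrist's pose just before it.
- ctrl.finish_job(): hands the job in, once; it reports no verdict.
The state is a dict: "clock": time; "qpos": joint angles; "qd": joint speeds; "tau": joint torques, N m; "eef_pos": TCP position; "tool_rot": TCP orientation; "force": force on the tool from outside, world axes, zero at the start; "torque": the same for the moment, N m; "width": finger opening in mm.
Only numpy, scipy, OpenCV 4.12 (cv2) and the standard library are available. Lean on these libraries where they do the work, as an engineer would, in place of code of your own. Each camera call takes 0.05 s, during which the arm holds its last target.

## Working session

There is one attempt and no reset: what is moved stays moved. The work goes in short steps, Python scripts to look and compute and a shell command to move; the robot and the scene stay as the last step left them, time stands still between calls to the robot, and variables do not carry over. Pictures are saved under pics/ and viewed, and the job is handed in when it is done.

```bash
mkdir -p pics; cat > h.py <<'E'
from cell import ctrl
import numpy as np, cv2
def snap(name,fn):
    st=ctrl.read_state(); d=ctrl.get_image(name)
    cv2.imwrite('pics/'+fn+'.png',d['image'][:,:,::-1]); np.save('pics/'+fn+'.npy',dict(d=d,st=st),allow_pickle=True); return d,st
def pts(d,st=None):
    z=d['z_map'];h,w=z.shape;f=h/2/np.tan(np.radians(d['vertical_fov'])/2)
    u,v=np.meshgrid(np.arange(w),np.arange(h))
    P=np.stack([(u-d['cx'])/f*z,(v-d['cy'])/f*z,z,np.ones_like(z)],-1)
    if 'extrinsics' in d: T=np.linalg.inv(d['extrinsics'])
    else:
        from scipy.spatial.transform import Rotation as R
        T=np.eye(4);T[:3,:3]=R.from_euler('xyz',st['tool_rot']).as_matrix();T[:3,3]=st['eef_pos'];T=T@d['hand_eye']
    return (P@T.T)[...,:3]
def load(fn):
    a=np.load('pics/'+fn+'.npy',allow_pickle=True).item(); return a['d'],a['st']
E
python3 - <<'E'
from h import *
for n in ['scene','top','wrist']:
    d,st=snap(n,n+'0'); print(n,d['vertical_fov'],d['cx'],d['cy'],d['image'].shape)
    print(np.round(d.get('extrinsics',d.get('hand_eye')),3).tolist())
print(st)
E
```

```text
scene 51.215267744459624 255.1382862291297 200.97094978905537 (384, 512, 3)
[[-0.7, 0.714, -0.006, 374.776], [0.584, 0.568, -0.58, -245.758], [-0.411, -0.409, -0.815, 1622.125], [0.0, 0.0, 0.0, 1.0]]
top 57.23283483956066 253.72708261650956 195.71690896366835 (384, 512, 3)
[[-0.025, -1.0, -0.006, 13.507], [-0.988, 0.026, -0.154, 589.53], [0.154, 0.002, -0.988, 1055.313], [0.0, 0.0, 0.0, 1.0]]
wrist 68.976637968728 254.89977433544328 190.07549474788811 (384, 512, 3)
[[-0.0, -0.959, -0.284, 71.76], [1.0, -0.0, 0.0, -0.023], [-0.0, -0.284, 0.959, -143.885], [0.0, 0.0, 0.0, 1.0]]
{'clock': 0.1, 'qpos': array([ 1.17719634,  0.62927263,  0.0384702 ,  1.51826392, -0.02699207,
        0.99629803, -0.02002484]), 'qd': array([ 3.70969294e-05, -2.63103063e-03, -3.63768156e-04, -2.54133583e-03,
        1.31631650e-04,  6.98742288e-06,  1.92999457e-04]), 'tau': array([ 3.63033651e-03, -5.64530361e+01,  1.23090897e+00, -1.93970865e+01,
        1.13161569e-02,  5.47842370e-03,  2.16803573e-05]), 'eef_pos': array([ 209.10721125, -614.85584252,  230.47050671]), 'tool_rot': array([-3.13986987e+00,  3.99767168e-05,  3.27759008e-01]), 'force': array([-0.46513711,  0.6120357 , -0.20552442]), 'torque': array([-0.03602652, -0.02393054, -0.01333161]), 'width': 85.54219843300214}
```

View pics/scene0.png

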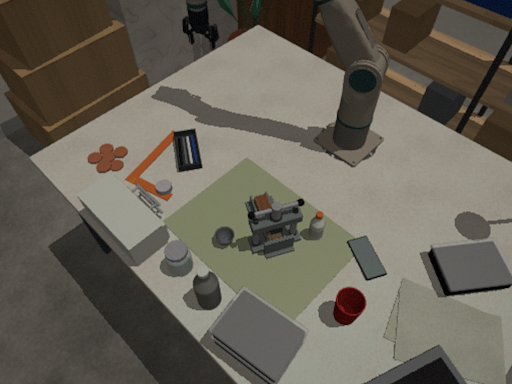

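View pics/top0.png

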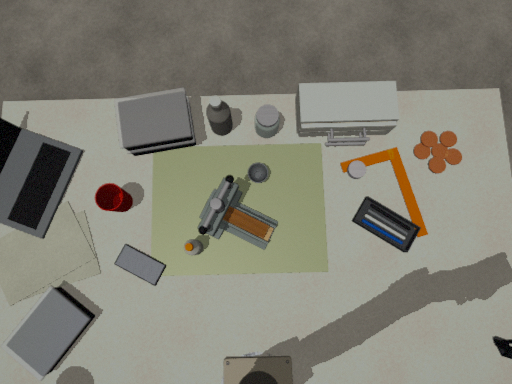

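View pics/wrist0.png

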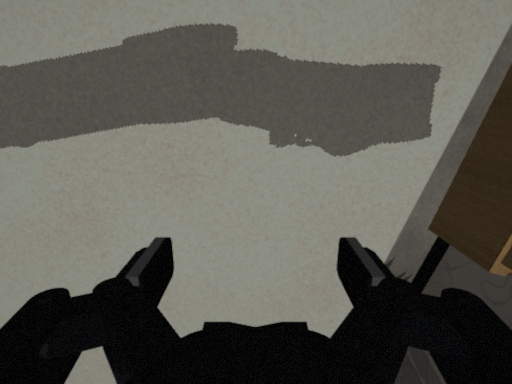

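```bash
python3 - <<'E'
from h import *
d,st=load('top0'); P=pts(d)
im=d['image'][155:265,170:290]; cv2.imwrite('pics/top0c.png',cv2.resize(im[:,:,::-1],None,fx=6,fy=5.4,interpolation=cv2.INTER_CUBIC)[:600])
for n,(u,v) in dict(balltop=(229,180),ballbot=(203,230),hub=(216,204),tub=(258,172),glue=(190,245),blankend=(271,237)).items():
    q=P[v-2:v+3,u-2:u+3].reshape(-1,3); print(n,np.round(np.median(q,0)),np.round(q[q[:,2].argmax()]))
d,st=load('scene0')
im=d['image'][170:270,200:340]; cv2.imwrite('pics/scene0c.png',cv2.resize(im[:,:,::-1],None,fx=5.7,fy=5.7,interpolation=cv2.INTER_CUBIC))
E
```

```text
balltop [611.  64. 196.] [613.  61. 201.]
ballbot [477. 135. 198.] [480. 140. 202.]
hub [545.  99. 203.] [548.  96. 205.]
tub [674. -17.   6.] [680. -14.  11.]
glue [440. 182. 130.] [434. 179. 133.]
blankend [462. -53.   4.] [464. -46.  32.]
```

View pics/top0c.png

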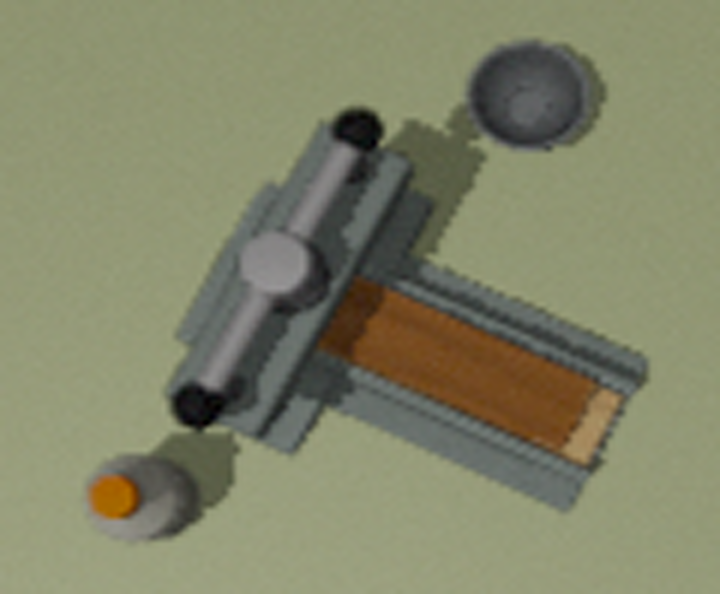

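View pics/scene0c.png

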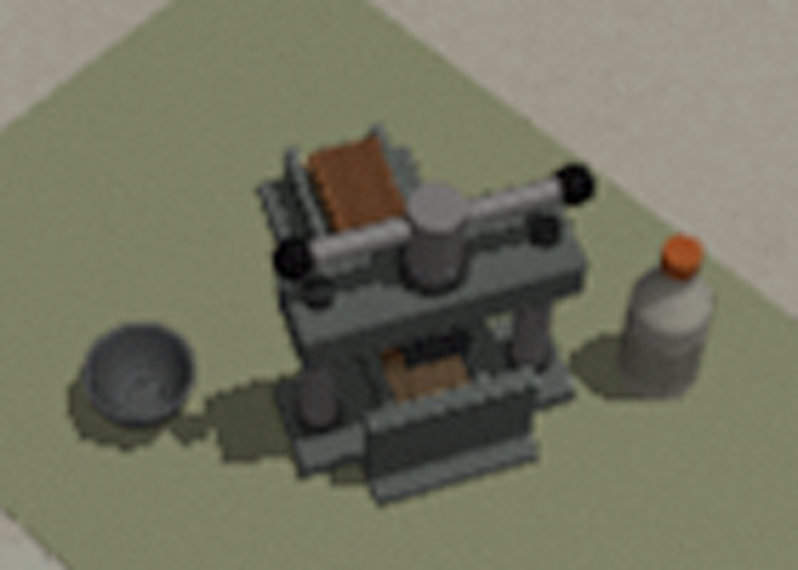

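```bash
cat > fit.py <<'E'
from h import *
d,st=load('top0'); P=pts(d); im=d['image'].astype(int)
x,y,z=P[...,0],P[...,1],P[...,2]
roi=(x>420)&(x<680)&(y>-80)&(y<190)
m=roi&(abs(z-145)<5)
r=cv2.minAreaRect(P[m][:,:2].astype(np.float32)); print('crosshead',m.sum(),r)
sat=(im.max(-1)-im.min(-1)); 
m=roi&(sat>50)&(im[...,0]>im[...,2]+50)&(z<75)&(z>25)&(y<60)
print('blank+liner z',np.percentile(z[m],[5,25,50,75,95]))
b=m&(z>48); r=cv2.minAreaRect(P[b][:,:2].astype(np.float32)); print('blank',b.sum(),r,np.round(np.median(P[b],0)))
l=m&(z<45); print('liner',l.sum(),np.round(np.median(P[l],0)))
w=roi&(z>34)&(z<46)&(sat<30)&(y<30); print('walls',w.sum(), cv2.minAreaRect(P[w][:,:2].astype(np.float32)))
k=roi&(im.max(-1)<45)&(z>170)
for s in (x<545,x>=545):
    q=P[k&s]; print('ball',len(q),q.mean(0).round(1),q[:,2].max())
hh=roi&(z>198.5)&(abs(x-545)<25)&(abs(y-99)<25); print('hub',hh.sum(),P[hh].mean(0), z[hh].max())
E
python3 fit.py
```

```text
crosshead 547 ((548.1226806640625, 101.7314224243164), (50.267127990722656, 162.82196044921875), 62.33510208129883)
blank+liner z [30.70157141 54.56274103 56.34977813 57.87966024 60.16216941]
blank 500 ((503.4000549316406, 15.399566650390625), (114.9710464477539, 42.74456787109375), 61.9671630859375) [501.  12.  57.]
liner 80 [473. -40.  32.]
walls 217 ((560.5088500976562, -16.73831558227539), (237.53224182128906, 93.81969451904297), 1.1558356285095215)
ball 45 [477.7 136.4 197.2] 201.93796115715452
ball 41 [614.7  63.3 196.7] 201.24932637497227
hub 109 [547.80312289 101.1222141  202.64782928] 206.38158441266592
```

```bash
python3 -m jog '40 -44 0 0 0 -5 -1; 80 -88 0 0 0 -10 -1; 120 -132 0 0 0 -16 -1; 160 -176 0 0 0 -21 -1; 200 -220 0 0 0 -27 -1; 240 -264 0 0 0 -32 -1; 280 -308 0 0 0 -38 -1; 320 -352 0 0 0 -43.4 -1'
cat >> h.py <<'E'
from scipy.spatial.transform import Rotation as R
O=np.array([547.6,101.3]); YAW=np.radians(62.2)
U=np.array([np.cos(YAW),np.sin(YAW)]); N=np.array([-U[1],U[0]])
def press(p): return np.array([(p[:2]-O)@U,(p[:2]-O)@N])
def rel(target,yawdeg=None):
    st=ctrl.read_state(); M=R.from_euler('xyz',st['tool_rot']).as_matrix()
    dl=M.T@(np.array(target)-st['eef_pos'])
    print('press xy',press(st['eef_pos']).round(1),'eef',st['eef_pos'].round(1),'rot',np.degrees(st['tool_rot']).round(2),'q',st['qpos'].round(2),'t',st['clock'],'F',st['force'].round(1),'w',st['width'])
    print('shift',dl.round(1))
    if yawdeg is not None:
        T=R.from_euler('xyz',[np.pi,0,np.radians(yawdeg)]).as_matrix(); print('turn',np.degrees(R.from_matrix(M.T@T).as_rotvec()).round(2))
def pw(x,y,z): return np.r_[O+x*U+y*N,z]
E
python3 - <<'E'
from h import *
rel(pw(-187,0,200),62.2)
E
```

```text
clock: 1.15
eef_pos: [399.5, -177.4, 231.4]
tool_rot: [3.141, -0.0, 1.088]
force: [1.3, -0.1, -0.7]
width: 0.1
press xy [-315.6    1. ] eef [ 399.5 -177.4  231.4] rot [179.96  -0.    62.35] q [ 0.53  0.33 -0.23  2.08  0.11  0.74 -0.25] t 1.15 F [ 1.3 -0.1 -0.7] w 0.07637535167392558
shift [128.6   1.3  31.4]
turn [ 0.04 -0.    0.15]
```

```bash
python3 -m jog '40 1 0 0 0 0 -1; 70 1 0 0 0 0 -1; 85 1 0 0 0 0 -1; 85 1 0 0 0 0 -1; 85 1 0 0 0 0 -1'
python3 - <<'E'
from h import *
d,st=snap('wrist','w1'); P=pts(d,st); im=d['image'].astype(int)
q=P.copy(); X=(P[...,:2]-O)@U; Y=(P[...,:2]-O)@N; z=P[...,2]
m=(im[...,0]>im[...,2]+40)&(z>25)&(z<75)&(abs(Y)<40)
b=m&(z>48); l=m&(z<45)
print('blank X',np.percentile(X[b],[0.5,2,50,98]),'Y',np.percentile(Y[b],[1,50,99]),'z',np.median(z[b]))
print(cv2.minAreaRect(P[b][:,:2].astype(np.float32)))
print('liner',l.sum(),np.percentile(X[l],[1,99]),np.median(z[l]))
for a,c in((-150,-120),(-120,-90),(-90,-60)):
    s=b&(X>a)&(X<c); print(a,s.sum(),np.percentile(Y[s],[2,98]).round(1))
g=(abs(z-40)<3)&(~m)&(abs(Y)<45)
for sg in (1,-1):
    s=g&(Y*sg>20)&(X<-80)&(X>-200); print('wall',s.sum(),np.percentile(Y[s],[3,97]).round(1), np.polyfit(X[s],Y[s],1), X[s].min())
rel(pw(-187,0,200),62.2)
E
```

```text
clock: 1.78
eef_pos: [438.7, -105.8, 231.2]
tool_rot: [-3.141, 0.001, 1.083]
force: [-0.2, 0.7, 0.0]
width: 0.0
blank X [-155.83101162 -153.81979047 -104.98210933  -62.47025624] Y [-22.08294428  -1.13845009  20.59223788] z 58.19685255872179
((497.6983642578125, 5.124320983886719), (95.20408630371094, 43.658992767333984), 62.28080368041992)
liner 494 [-171.19138507  -85.9459389 ] 32.30571532078736
-150 1262 [-21.5  20.1]
-120 1351 [-21.6  20.2]
-90 1443 [-21.6  20.5]
wall 677 [23.9 31.4] [2.99572656e-03 2.80062890e+01] -176.5105612929694
wall 671 [-31.9 -24.2] [-5.64633942e-04 -2.80665377e+01] -175.48133058146942
press xy [-234.    -0.3] eef [ 438.8 -105.8  231.2] rot [-1.7998e+02  5.0000e-02  6.2050e+01] q [ 0.36  0.36 -0.24  2.04  0.12  0.76 -0.45] t 1.825 F [-0.  -0.2 -0.1] w -0.03533984999430843
shift [47.  -0.4 31.2]
turn [-0.02  0.05 -0.15]
```

View pics/w1.png

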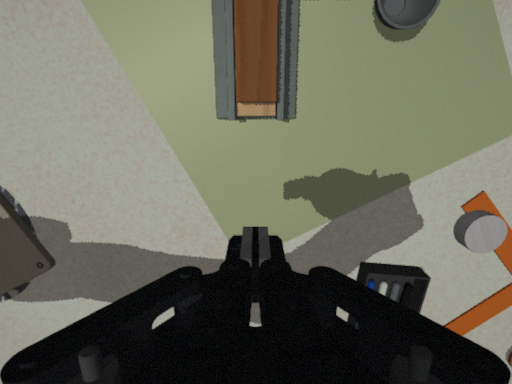

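```bash
python3 -m jog '25 0 40 0 0 0 -1; 47 0 90 0 0 0 -1; 47 0 140 0 0 0 -1; 47 0 170 0 0 0 -1; 47 0 185 0 0 0 -1; 47 0 185 0 0 0 -1'
python3 - <<'E'
from h import *
rel(pw(-126,0,45),62.2)
E
```

```text
clock: 2.58
eef_pos: [461.0, -63.5, 45.9]
tool_rot: [-3.141, 0.001, 1.084]
force: [-0.2, 0.2, 0.1]
width: -0.3
press xy [-186.1   -0.3] eef [461.  -63.5  45.9] rot [-1.7994e+02  5.0000e-02  6.2120e+01] q [ 0.16  0.7  -0.12  2.16  0.27  0.29 -0.68] t 2.575 F [-0.2  0.2  0.1] w -0.3434351481381719
shift [60.1 -0.3  0.9]
turn [-0.06  0.05 -0.08]
```

```bash
python3 -m jog '8 0 0 0 0 0 -1; 16 0 0 0 0 0 -1; 22 0 0 0 0 0 -1; 28 0 0 0 0 0 -1; 34 0 0 0 0 0 -1; 40 0 0 0 0 0 -1; 46 0 0 0 0 0 -1; 50 0 0 0 0 0 -1'
python3 - <<'E'
from h import *
rel(pw(-126,0,45),62.2)
E
```

```text
clock: 3.58
eef_pos: [485.0, -18.1, 46.3]
tool_rot: [-3.142, -0.0, 1.086]
force: [-0.5, -1.4, 0.9]
width: 0.1
press xy [-134.9   -0.3] eef [485.  -18.1  46.3] rot [-1.80e+02 -1.00e-02  6.22e+01] q [ 0.06  0.71 -0.12  2.11  0.23  0.33 -0.74] t 3.575 F [-0.5 -1.4  0.9] w 0.09759161146942612
shift [ 8.9 -0.3  1.3]
turn [-0.   -0.01 -0.  ]
```

Contact is being made (force ~1.5 N along −u). Continue slowly.

```bash
python3 -m jog '2 0 0 0 0 0 -1; 4 0 0 0 0 0 -1; 6 0 0 0 0 0 -1; 6 0 0 0 0 0 -1'
python3 -m jog '1 0 0 0 0 0 -1; 2 0 0 0 0 0 -1; 2 0 0 0 0 0 -1'
python3 -m jog '1 0 0 0 0 0 -1; 2 0 0 0 0 0 -1; 2 0 0 0 0 0 -1'
python3 - <<'E'
from h import *
rel(pw(-126,0,45),62.2)
d,st=snap('wrist','w2'); snap('top','t2')
E
```

```text
clock: 4.08
eef_pos: [487.8, -13.1, 46.3]
tool_rot: [3.141, -0.0, 1.085]
force: [-0.3, 0.6, 0.4]
width: -0.1
clock: 4.45
eef_pos: [488.6, -11.5, 46.3]
tool_rot: [3.142, -0.0, 1.085]
force: [-0.0, -0.2, -0.3]
width: 0.1
clock: 4.82
eef_pos: [488.9, -10.7, 46.3]
tool_rot: [-3.141, 0.001, 1.084]
force: [-1.2, -3.9, 0.6]
width: 0.1
press xy [-126.5   -0.3] eef [488.9 -10.7  46.3] rot [-1.7998e+02  9.0000e-02  6.2130e+01] q [ 0.04  0.72 -0.11  2.1   0.23  0.34 -0.75] t 4.825 F [-1.2 -3.9  0.6] w 0.1306268519289863
shift [ 0.5 -0.3  1.3]
turn [-0.02  0.09 -0.07]
```

View pics/w2.png

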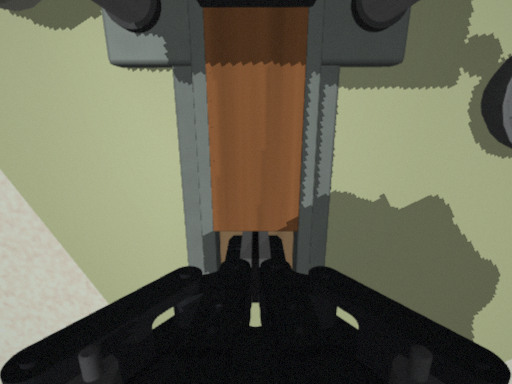

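```bash
python3 -m jog '1 0 0 0 0 0 -1; 2 0 0 0 0 0 -1; 2 0 0 0 0 0 -1'
python3 -m jog '1 0 0 0 0 0 -1; 2 0 0 0 0 0 -1; 2 0 0 0 0 0 -1'
python3 - <<'E'
from h import *
rel(pw(-126,0,45),62.2)
E
```

```text
clock: 5.3
eef_pos: [488.9, -10.7, 46.3]
tool_rot: [-3.14, 0.004, 1.083]
force: [-3.6, -8.1, 3.4]
width: 0.2
clock: 5.68
eef_pos: [488.9, -10.6, 46.3]
tool_rot: [-3.14, 0.007, 1.081]
force: [-4.8, -12.2, 6.0]
width: -0.0
press xy [-126.4   -0.3] eef [488.9 -10.6  46.3] rot [-179.89    0.39   61.96] q [ 0.03  0.72 -0.11  2.1   0.23  0.35 -0.75] t 5.675 F [ -4.8 -12.2   6. ] w -0.017188713734907022
shift [ 0.4 -0.3  1.3]
turn [-0.11  0.39 -0.24]
```

```bash
python3 -m jog '-15 0 0 0 0 0 -1; -40 0 0 0 0 0 -1; -60 0 -20 0 0 0 -1; -70 0 -70 0 0 0 -1; -80 0 -125 0 0 0 -1; -80 0 -180 0 0 0 -1; -80 0 -210 0 0 0 1; -80 0 -215 0 0 0 1'
python3 - <<'E'
from h import *
d,st=snap('wrist','w3'); P=pts(d,st); im=d['image'].astype(int)
X=(P[...,:2]-O)@U; Y=(P[...,:2]-O)@N; z=P[...,2]
m=(im[...,0]>im[...,2]+40)&(z>25)&(z<75)&(abs(Y)<40); b=m&(z>48)
print('blank X',np.percentile(X[b],[0.5,2,50,98]),'Y',np.percentile(Y[b],[1,50,99]),'z',np.median(z[b]))
rel(pw(0,0,260),152)
E
```

```text
clock: 6.68
eef_pos: [455.7, -76.5, 263.4]
tool_rot: [3.136, -0.003, 1.086]
force: [0.2, 0.7, -0.6]
width: 35.8
blank X [-116.09118165 -114.95213181  -73.767536    -36.54717077] Y [-21.07580925   0.02435201  21.52550083] z 58.216496616976144
press xy [-200.5   -1. ] eef [454.9 -76.5 262.5] rot [ 1.7981e+02 -1.0000e-01  6.2230e+01] q [ 0.33  0.33 -0.29  1.98  0.12  0.85 -0.51] t 6.725 F [ 0.3  0.5 -0.1] w 43.11151137250582
shift [200.5  -0.9   2.9]
turn [ 2.200e-01  7.000e-02 -8.977e+01]
```

View pics/w3.png

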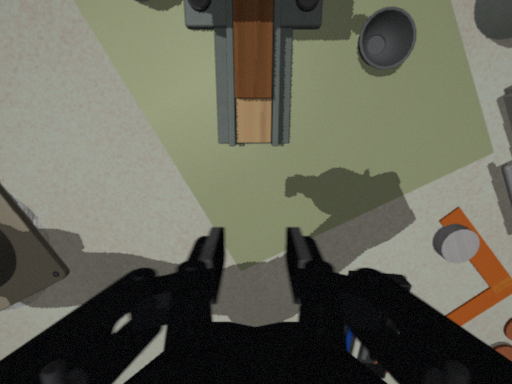

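```bash
python3 -m jog '25 0 0 0 0 -10 1; 50 0 0 0 0 -20 1; 75 0 0 0 0 -30 1; 100 0 0 0 0 -40 1; 125 -1 0 0 0 -50 1; 150 -1 0 0 0 -60 1; 180 -1 0 0 0 -70 1; 200 -1 0 0 0 -80 1'
python3 -m jog '0 0 0 0 0 -8 1; 0 0 0 0 0 -10 1;0 0 0 0 0 -10 1'
python3 - <<'E'
from h import *
d,st=snap('wrist','w4'); P=pts(d,st); im=d['image'].astype(int)
X,Y,z=P[...,0],P[...,1],P[...,2]
h=(z>199)&(z<210)&(np.hypot(X-O[0],Y-O[1])<25); print('hub',h.sum(),np.round(P[h].mean(0),1), cv2.minAreaRect(P[h][:,:2].astype(np.float32)) if h.sum()>5 else '')
rel(pw(0,0,160),152)
E
```

```text
clock: 7.72
eef_pos: [546.0, 102.3, 259.4]
tool_rot: [-3.141, -0.003, 2.489]
force: [-0.1, 0.1, 0.6]
width: 85.4
clock: 8.1
eef_pos: [545.9, 100.1, 260.3]
tool_rot: [-3.141, -0.002, 2.654]
force: [0.7, -0.2, -0.0]
width: 85.6
hub 1289 [546.5 100.3 204.1] ((547.0867309570312, 99.90155029296875), (30.793655395507812, 31.07623291015625), 61.62382125854492)
press xy [-1.8  0.8] eef [546.1 100.1 260.6] rot [-1.7997e+02 -5.0000e-02  1.5207e+02] q [ 0.22  0.53 -0.69  1.74  0.39  1.02  0.47] t 8.15 F [ 0.3  0.4 -1.1] w 85.69007559058461
shift [ -0.9   1.8 100.6]
turn [-0.03 -0.05  0.07]
```

View pics/w4.png

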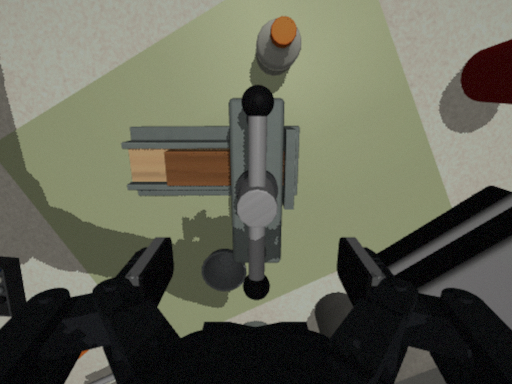

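```bash
python3 -m jog '-0.7 1 30 0 0 0 1; -0.7 1 60 0 0 0 1; -0.7 1 85 0 0 0 1; -0.7 1 102 0 0 0 1; -0.7 1 102 0 0 0 1'
python3 -m jog '0 0 0 0 0 10 1; 0 0 0 0 0 20 1; 0 0 0 0 0 30 1; 0 0 0 0 0 40 1; 0 0 0 0 0 48 1; 0 0 0 0 0 54 1'
python3 - <<'E'
from h import *
rel(pw(0,0,158),152); print(ctrl.read_state()['torque'])
E
```

```text
clock: 8.78
eef_pos: [546.8, 100.6, 158.4]
tool_rot: [-3.14, -0.001, 2.656]
force: [0.9, 0.7, 0.8]
width: 85.5
clock: 9.52
eef_pos: [548.3, 101.4, 160.7]
tool_rot: [3.139, -0.0, 1.71]
force: [-0.0, 1.0, 1.0]
width: 85.2
press xy [ 0.5 -0.6] eef [548.3 101.4 160.7] rot [ 1.7986e+02 -2.0000e-02  9.7950e+01] q [-0.    0.61 -0.35  1.85  0.3   0.74 -0.38] t 9.525 F [-0.  1.  1.] w 85.20706991160554
shift [-0.  -0.8  2.7]
turn [ 1.400e-01  5.000e-02 -5.405e+01]
[-0.02503043  0.00170093 -0.02090923]
```

```bash
cat > s.py <<'E'
from h import *
s=ctrl.read_state(); print('yaw',np.degrees(s['tool_rot'][2]).round(1),'pos',s['eef_pos'].round(1),'F',s['force'].round(1),'T',s['torque'].round(2),'q7',s['qpos'][6].round(2),'t',s['clock'],'w',s['width'].round(1))
E
for i in 1; do :; done
python3 -m jog '0 0 2 0 0 5 1; 0 0 2 0 0 10 1; 0 0 2 0 0 15 1; 0 0 2 0 0 20 1'; python3 s.py
python3 -m jog '0 0 0 0 0 5 1; 0 0 0 0 0 10 1; 0 0 0 0 0 15 1; 0 0 0 0 0 20 1'; python3 s.py
```

```text
clock: 10.02
eef_pos: [548.1, 100.6, 158.6]
tool_rot: [3.14, 0.0, 1.363]
force: [-0.7, -1.9, 0.3]
width: 85.4
clock: 10.52
eef_pos: [548.1, 100.7, 158.6]
tool_rot: [3.14, -0.001, 1.014]
force: [-0.4, -1.7, 0.3]
width: 85.9Traceback (most recent call last):
  File "s.py", line 2, in <module>
    s=ctrl.read_state(); print('yaw',np.degrees(s['tool_rot'][2]).round(1),'pos',s['eef_pos'].round(1),'F',s['force'].round(1),'T',s['torque'].round(2),'q7',s['qpos'][6].round(2),'t',s['clock'],'w',s['width'].round(1))
                                                                                                                                                                                                      ^^^^^^^^^^^^^^^^
AttributeError: 'float' object has no attribute 'round'
Traceback (most recent call last):
  File "s.py", line 2, in <module>
    s=ctrl.read_state(); print('yaw',np.degrees(s['tool_rot'][2]).round(1),'pos',s['eef_pos'].round(1),'F',s['force'].round(1),'T',s['torque'].round(2),'q7',s['qpos'][6].round(2),'t',s['clock'],'w',s['width'].round(1))
                                                                                                                                                                                                      ^^^^^^^^^^^^^^^^
AttributeError: 'float' object has no attribute 'round'
```

```bash
sed -i "s/s\['width'\].round(1)/s['width']/" s.py; python3 s.py
python3 -c "
from h import *
snap('wrist','w5')"
```

```text
yaw 58.1 pos [548.1 100.7 158.6] F [-0.4 -1.7  0.3] T [-0.34  0.1   0.46] q7 -0.92 t 10.525 w 85.85650444009758
```

View pics/w5.png

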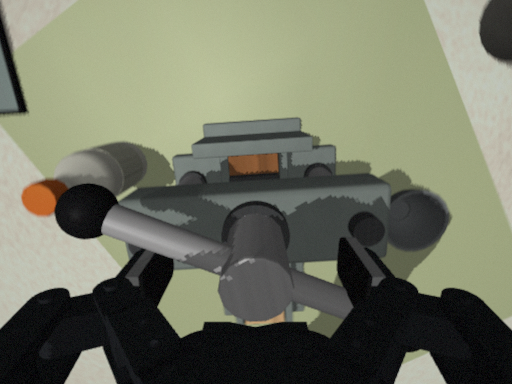

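```bash
python3 -m jog '0 0 0 0 0 9 1; 0 0 0 0 0 18 1; 0 0 0 0 0 27 1; 0 0 0 0 0 36 1; 0 0 0 0 0 45 1; 0 0 0 0 0 54 1; 0 0 0 0 0 60 1'; python3 s.py
```

```text
clock: 11.45
eef_pos: [548.4, 100.8, 158.5]
tool_rot: [-3.141, -0.002, -0.033]
force: [-0.7, -1.5, 1.8]
width: 85.5
yaw -1.9 pos [548.4 100.8 158.5] F [-0.7 -1.5  1.8] T [-0.51  0.04  0.47] q7 -1.71 t 11.45 w 85.48716152145361
```

```bash
python3 -m jog '0 0 0 0 0 9 1; 0 0 0 0 0 18 1; 0 0 0 0 0 27 1; 0 0 0 0 0 36 1; 0 0 0 0 0 44 1'; python3 s.py
```

```text
clock: 12.08
eef_pos: [548.5, 100.7, 158.5]
tool_rot: [-3.14, -0.002, -0.802]
force: [0.5, -2.3, 1.3]
width: 85.2
yaw -45.9 pos [548.5 100.7 158.5] F [ 0.5 -2.3  1.3] T [-0.59  0.11  0.48] q7 -2.29 t 12.075 w 85.17521879069447
```

```bash
python3 -m jog '0 0 0 0 0 9 1; 0 0 0 0 0 18 1; 0 0 0 0 0 20 1'; python3 s.py
python3 -m jog '0 0 0 0 0 -10 1; 0 0 -25 0 0 -20 1; 0 0 -60 0 0 -20 1; 0 0 -62 0 0 -30 1; 0 0 -62 0 0 -40 1; 0 0 -62 0 0 -50 1; 0 0 -62 0 0 -60 1; 0 0 -62 0 0 -70 1'; python3 s.py
```

```text
clock: 12.45
eef_pos: [548.5, 100.6, 158.4]
tool_rot: [-3.14, -0.001, -1.147]
force: [0.9, -3.1, 4.6]
width: 85.3
yaw -65.7 pos [548.5 100.6 158.4] F [ 0.9 -3.1  4.6] T [-0.66  0.07  0.43] q7 -2.55 t 12.45 w 85.3215174041351
clock: 13.45
eef_pos: [547.6, 101.9, 219.8]
tool_rot: [-3.14, -0.001, 0.081]
force: [-0.3, 0.5, -0.1]
width: 85.2
yaw 4.7 pos [547.6 101.9 219.8] F [-0.3  0.5 -0.1] T [-0.02 -0.01  0.  ] q7 -1.61 t 13.45 w 85.2404926319946
```

```bash
python3 -m jog '0 0 0 0 0 -10 1; 0 0 0 0 0 -20 1; 0 0 0 0 0 -30 1; 0 0 0 0 0 -40 1; 0 0 0 0 0 -50 1; 0 0 0 0 0 -60 1; 0 0 0 0 0 -70 1; 0 0 0 0 0 -80 1'
python3 -m jog '0 0 0 0 0 -10 1; 0 0 0 0 0 -20 1; 0 0 0 0 0 -30 1; 0 0 0 0 0 -40 1; 0 0 0 0 0 -50 1; 0 0 0 0 0 -50 1'; python3 s.py
python3 - <<'E'
from h import *
snap('wrist','w6'); rel([547.4,100.8,158])
E
```

```text
clock: 14.45
eef_pos: [547.6, 101.8, 219.9]
tool_rot: [3.141, -0.002, 1.477]
force: [1.0, 0.0, 0.2]
width: 85.3
clock: 15.2
eef_pos: [547.6, 101.4, 219.8]
tool_rot: [3.14, -0.001, 2.341]
force: [-0.3, -0.3, 0.3]
width: 85.4
yaw 134.1 pos [547.6 101.4 219.8] F [-0.3 -0.3  0.3] T [-0.03 -0.    0.  ] q7 0.24 t 15.2 w 85.35367416373441
press xy [-0.1 -0. ] eef [547.6 101.2 219.7] rot [ 1.7994e+02 -2.0000e-02  1.3405e+02] q [ 0.07  0.54 -0.46  1.79  0.3   0.88  0.24] t 15.25 F [-0.4 -0.5  1. ] w 85.63227767674485
shift [-0.2 -0.5 61.7]
```

View pics/w6.png

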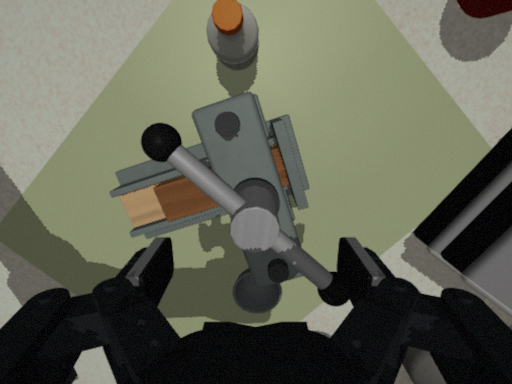

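```bash
python3 -m jog '0 0 30 0 0 0 1; 0 0 55 0 0 0 1; 0 0 62 0 0 0 1; 0 0 62 0 0 8 1; 0 0 62 0 0 16 1; 0 0 62 0 0 24 1; 0 0 62 0 0 32 1; 0 0 62 0 0 40 1'; python3 s.py
```

```text
clock: 16.25
eef_pos: [548.3, 100.5, 158.3]
tool_rot: [3.14, 0.001, 1.639]
force: [0.6, -1.4, -2.1]
width: 84.9
yaw 93.9 pos [548.3 100.5 158.3] F [ 0.6 -1.4 -2.1] T [-0.43 -0.08  0.36] q7 -0.35 t 16.25 w 84.87854818328027
```

```bash
python3 -m jog '0 0 0 0 0 9 1; 0 0 0 0 0 18 1; 0 0 0 0 0 27 1; 0 0 0 0 0 36 1; 0 0 0 0 0 45 1; 0 0 0 0 0 50 1'; python3 s.py
```

```text
clock: 17.0
eef_pos: [548.2, 100.5, 158.2]
tool_rot: [3.14, -0.001, 0.768]
force: [-0.3, -2.1, -1.1]
width: 85.5
yaw 44.0 pos [548.2 100.5 158.2] F [-0.3 -2.1 -1.1] T [-0.52 -0.08  0.44] q7 -1.01 t 17.0 w 85.50645396083216
```

```bash
python3 -m jog '0 0 0 0 0 9 1; 0 0 0 0 0 18 1; 0 0 0 0 0 27 1; 0 0 0 0 0 36 1; 0 0 0 0 0 45 1; 0 0 0 0 0 50 1'; python3 s.py
```

```text
clock: 17.75
eef_pos: [548.2, 100.6, 158.2]
tool_rot: [3.141, -0.002, -0.104]
force: [0.1, -2.7, 0.4]
width: 85.7
yaw -6.0 pos [548.2 100.6 158.2] F [ 0.1 -2.7  0.4] T [-0.53 -0.06  0.44] q7 -1.67 t 17.75 w 85.68517184282807
```

```bash
python3 -m jog '0 0 0 0 0 9 1; 0 0 0 0 0 18 1; 0 0 0 0 0 27 1; 0 0 0 0 0 36 1; 0 0 0 0 0 40 1'; python3 s.py
```

```text
clock: 18.38
eef_pos: [548.2, 100.5, 158.2]
tool_rot: [-3.141, -0.002, -0.802]
force: [-0.1, -2.9, -0.1]
width: 85.4
yaw -46.0 pos [548.2 100.5 158.2] F [-0.1 -2.9 -0.1] T [-0.69 -0.03  0.41] q7 -2.2 t 18.375 w 85.44557952314435
```

```bash
python3 -m jog '0 0 0 0 0 9 1; 0 0 0 0 0 18 1; 0 0 0 0 0 25 1; 0 0 0 0 0 28 1'; python3 s.py
```

```text
clock: 18.88
eef_pos: [548.2, 100.5, 158.2]
tool_rot: [-3.14, -0.001, -1.29]
force: [-0.3, -3.6, 0.8]
width: 85.4
yaw -73.9 pos [548.2 100.5 158.2] F [-0.3 -3.6  0.8] T [-0.62  0.07  0.48] q7 -2.57 t 18.875 w 85.35591492490019
```

```bash

python3 -m jog '0 0 0 0 0 -10 1; 0 0 -25 0 0 -20 1; 0 0 -60 0 0 -20 1; 0 0 -62 0 0 -30 1; 0 0 -62 0 0 -40 1; 0 0 -62 0 0 -50 1; 0 0 -62 0 0 -60 1; 0 0 -62 0 0 -70 1'
python3 -m jog '0 0 0 0 0 -10 1; 0 0 0 0 0 -20 1; 0 0 0 0 0 -30 1; 0 0 0 0 0 -40 1; 0 0 0 0 0 -50 1; 0 0 0 0 0 -60 1; 0 0 0 0 0 -70 1; 0 0 0 0 0 -80 1'
python3 -m jog '0 0 0 0 0 -10 1; 0 0 0 0 0 -20 1; 0 0 0 0 0 -30 1; 0 0 0 0 0 -40 1; 0 0 0 0 0 -50 1; 0 0 0 0 0 -50 1'; python3 s.py
python3 - <<'E'
from h import *
snap('wrist','w7'); rel([547.4,100.8,158])
E
```

```text
clock: 19.88
eef_pos: [548.0, 101.8, 220.4]
tool_rot: [-3.14, -0.002, -0.061]
force: [-0.7, -0.2, -0.3]
width: 84.9
clock: 20.88
eef_pos: [547.9, 101.6, 220.4]
tool_rot: [3.14, -0.001, 1.335]
force: [-0.3, -0.5, 0.3]
width: 85.4
clock: 21.62
eef_pos: [547.9, 101.2, 220.2]
tool_rot: [3.14, -0.0, 2.2]
force: [-0.5, -0.6, -1.0]
width: 85.3
yaw 126.0 pos [547.9 101.2 220.2] F [-0.5 -0.6 -1. ] T [-0.01  0.03  0.03] q7 0.2 t 21.625 w 85.29263234861787
press xy [-0.  -0.3] eef [547.8 101.1 220. ] rot [179.93   0.   125.95] q [-0.03  0.52 -0.31  1.79  0.2   0.86  0.2 ] t 21.675 F [ 0.3 -0.8  0.2] w 85.33331921234708
shift [-0.  -0.6 62. ]
```

View pics/w7.png

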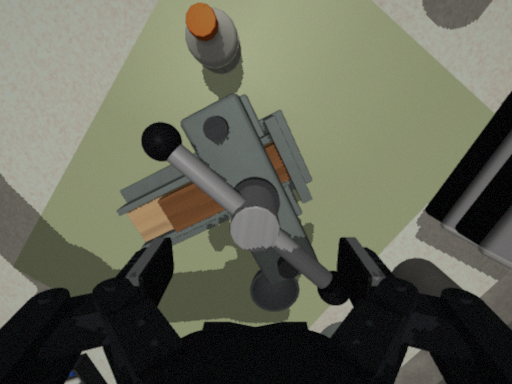

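```bash
python3 -m jog '0 0 30 0 0 0 1; 0 0 55 0 0 0 1; 0 0 62 0 0 0 1; 0 0 62 0 0 8 1; 0 0 62 0 0 16 1; 0 0 62 0 0 24 1; 0 0 62 0 0 32 1; 0 0 62 0 0 40 1'; python3 s.py
```

```text
clock: 22.68
eef_pos: [548.2, 100.5, 158.3]
tool_rot: [3.14, 0.001, 1.499]
force: [-0.6, -1.1, -0.7]
width: 85.1
yaw 85.9 pos [548.2 100.5 158.3] F [-0.6 -1.1 -0.7] T [-0.42 -0.08  0.49] q7 -0.37 t 22.675 w 85.09148789255846
```

```bash
python3 -m jog '0 0 0 0 0 8 1; 0 0 0 0 0 16 1; 0 0 0 0 0 24 1; 0 0 0 0 0 30 1'; python3 s.py
```

```text
clock: 23.18
eef_pos: [548.2, 100.5, 158.3]
tool_rot: [3.14, -0.0, 0.977]
force: [0.2, -2.5, -1.6]
width: 85.5
yaw 56.0 pos [548.2 100.5 158.3] F [ 0.2 -2.5 -1.6] T [-0.45 -0.1   0.59] q7 -0.77 t 23.175 w 85.49562268964694
```

```bash
python3 -m jog '0 0 0 0 0 8 1; 0 0 0 0 0 16 1; 0 0 0 0 0 24 1; 0 0 0 0 0 30 1'; python3 s.py
```

```text
clock: 23.68
eef_pos: [548.2, 100.5, 158.3]
tool_rot: [3.14, -0.001, 0.454]
force: [0.3, -3.0, -0.9]
width: 85.1
yaw 26.0 pos [548.2 100.5 158.3] F [ 0.3 -3.  -0.9] T [-0.51  0.03  0.72] q7 -1.16 t 23.675 w 85.09794072681873
```

```bash
for i in 1; do python3 -m jog '0 0 0 0 0 3 1'; python3 s.py; done; python3 -m jog '0 0 0 0 0 3 1'; python3 s.py;  python3 -m jog '0 0 0 0 0 3 1'; python3 s.py
```

```text
clock: 23.8
eef_pos: [548.2, 100.5, 158.3]
tool_rot: [3.14, -0.001, 0.403]
force: [0.5, -2.6, -0.3]
width: 85.2
yaw 23.1 pos [548.2 100.5 158.3] F [ 0.5 -2.6 -0.3] T [-0.53 -0.1   0.71] q7 -1.2 t 23.8 w 85.20893702088877
clock: 23.92
eef_pos: [548.2, 100.5, 158.3]
tool_rot: [3.14, -0.001, 0.351]
force: [-0.0, -2.0, -0.0]
width: 85.2
yaw 20.1 pos [548.2 100.5 158.3] F [-0. -2. -0.] T [-0.54 -0.04  0.73] q7 -1.24 t 23.925 w 85.21383261559085
clock: 24.05
eef_pos: [548.2, 100.5, 158.3]
tool_rot: [3.14, -0.001, 0.299]
force: [0.1, -3.0, -0.5]
width: 85.6
yaw 17.1 pos [548.2 100.5 158.3] F [ 0.1 -3.  -0.5] T [-0.52  0.03  0.72] q7 -1.28 t 24.05 w 85.58075887702182
```

```bash
python3 -m jog '0 0 0 0 0 3 1; 0 0 0 0 0 5 1; 0 0 0 0 0 5 1'; python3 s.py
python3 -m jog '0 0 0 0 0 -10 1; 0 0 0 0 0 -20 1; 0 0 -25 0 0 -30 1; 0 0 -60 0 0 -30 1; 0 0 -100 0 0 -30 1; 0 0 -100 0 0 -30 1'; python3 s.py
python3 -m jog '-50 0 0 0 0 0 1; -90 0 0 0 0 0 1; -90 0 0 0 0 0 1'; python3 -c "
from h import *
d,st=snap('wrist','w8'); P=pts(d,st); im=d['image'].astype(int)
X=(P[...,:2]-O)@U; Y=(P[...,:2]-O)@N; z=P[...,2]
m=(im[...,0]>im[...,2]+40)&(z>48)&(z<70)&(abs(Y)<40)&(X<-30); print('blank rear X',np.percentile(X[m],[1,3]) if m.sum() else 0,m.sum())
d,_=snap('top','t8'); P=pts(d); im=d['image'].astype(int)
X=(P[...,:2]-O)@U; Y=(P[...,:2]-O)@N; z=P[...,2]
m=(im[...,0]>im[...,2]+50)&(z>48)&(z<70)&(abs(Y)<40)&(X<-30); print('top: blank rear X',np.percentile(X[m],[1,3]) if m.sum() else 0,m.sum())
"; python3 s.py
```

```text
clock: 24.42
eef_pos: [548.2, 100.6, 158.1]
tool_rot: [3.141, -0.002, 0.213]
force: [0.2, -2.5, 3.6]
width: 85.6
yaw 12.2 pos [548.2 100.6 158.1] F [ 0.2 -2.5  3.6] T [-0.68 -0.03  0.63] q7 -1.34 t 24.425 w 85.56106566131108
clock: 25.18
eef_pos: [549.6, 102.2, 260.7]
tool_rot: [3.14, -0.007, 0.735]
force: [-1.1, -0.5, -0.4]
width: 85.3
yaw 42.1 pos [549.6 102.2 260.7] F [-1.1 -0.5 -0.4] T [ 0. -0. -0.] q7 -0.97 t 25.175 w 85.32597082176348
clock: 25.55
eef_pos: [478.0, 38.8, 256.9]
tool_rot: [-3.139, 0.002, 0.732]
force: [0.4, 0.0, -0.6]
width: 85.2
blank rear X [-115.38926744 -113.90859545] 1596
top: blank rear X 0 0
yaw 42.1 pos [481.   41.2 257.2] F [ 1.   0.3 -0.1] T [ 0.01  0.03 -0.04] q7 -0.89 t 25.65 w 85.57385722208757
```

View pics/w8.png

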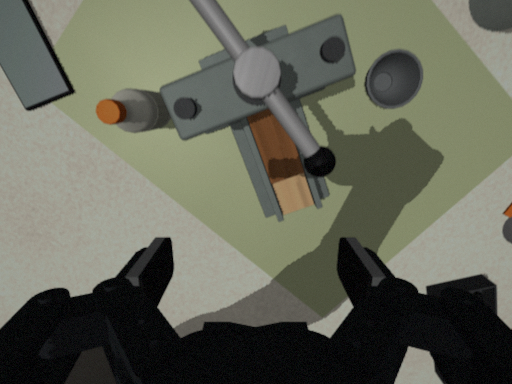

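View pics/t8.png

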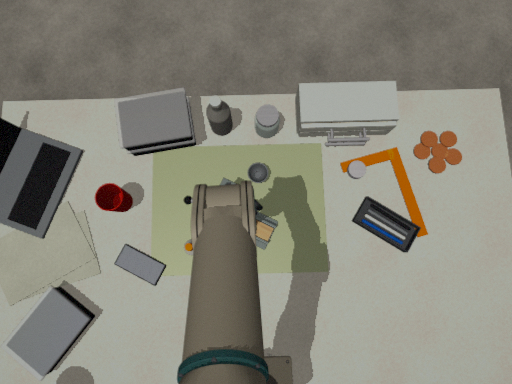

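The blank is still home (rear at about −115 mm), the bystanders look untouched and the arm is clear, so I'm handing the job in.

```bash
python3 -c "
from cell import ctrl
print(ctrl.finish_job())"
```

```text
the job is handed in; nothing more can be done
None
```

I pushed the blank home with the closed fingers, turned the T-handle clockwise about 1.2 turns in three strokes with the open fingers, then backed off and handed the job in at about 25.7 s.

- **Blank position:** the push stalled against the stop with the force rising to about 14 N. The wrist camera put the rear end at about −115 mm both before and after clamping, so the centre is at about −40 mm.
- **Clamping torque:** it was about 0.41–0.48 N m while the pad was free and rose to about 0.72–0.73 N m in the last turning steps. The highest reading was 0.73; I then turned about 5° more. With the handle held still, the last reading was 0.63 N m. I put that down to the friction relaxing, but did not check it further.
- **Not measured:** I had no reading of the clamping force on the blank itself, so it is inferred from the handle torque.
- **Other things on the table:** in the last pictures the other things on the table looked unmoved. The arm hid most of the press in the last top view, so that view gave no second check of the blank. The force and torque at the end were close to zero, with the arm clear of everything.

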